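# Clamp a brass bar in the thickness gauge with its ratchet

## Task

Take the brass bar (not the steel one) and lay it in the channel of the green thickness gauge, then slide it gently under the spindle until its end is fully home against the stop, and let go of it. Then turn the black ratchet knob clockwise, by the knob only, until the spindle clamps the bar and the ratchet slips; let it slip about an eighth of a turn, certainly less than a quarter turn, then stop and take the gripper away. Leave everything else on the bench alone.

Things in the scene. Friction and masses are not known exactly. Their poses are not given: they have to be found in the camera images.
- brass_bar_center (a point): Centre (half-way up) of the loose brass bar: square section 10 x 10 mm, 140 mm long, 0.12 kg nominal, yellow. x runs along the bar, z up. Both ends are alike. It starts flat on the bench.
- steel_bar_center (a point): Centre of the look-alike steel bar, 10 x 10 x 140 mm, silver grey, x along it. To be left alone. The two bars may change places.
- bed_end (a point): Inner end of the gauge's channel: on its centre line, at floor level (50 mm above the bench), in the face of the brass stop (22 mm wide, 14 mm tall). x runs level along the channel, from its open mouth towards the stop; z up. The gauge is fixed. A bar that is home has its centre at x = -70 mm, 5 mm above this floor. Pushing the bar into the stop with over 22 N spoils the stop.
- channel_mouth (a point): The channel's open mouth, at floor level, 90 mm before the stop (x towards the stop). The channel is 13 mm wide at its floor; 45 degree flared sides, up to 10 mm above it and 25 mm apart, guide a bar laid in from above. The bed ends here: in front is free space down to the bench, so a bar that is home sticks out 50 mm and can be held there with a finger on either side.
- under_spindle (a point): On the channel floor right under the vertical spindle (steel, 10 mm across), 20 mm before the stop. The spindle starts 2 to 13 mm above where the bar's top will be (not measured): lay the bar down with its end at least 30 mm short of the stop, then slide it in beneath. The green column stands 36 to 62 mm off to the -y side; its arm crosses over here at 35 to 55 mm above the floor.
- knob_grip (a point): On the vertical axis of the ratchet knob, 10 mm below its top: the height to grip it, firmly (30 N or more). A ribbed black cylinder, 30 mm across and 34 mm tall, straight above the spindle, white line on top and side. It turns without end stops at a constant height. Clockwise from above lowers the spindle 4 mm per rad, at about 0.10 N m; turning back raises it. Left alone, it stays.
- thimble_mid (a point): Centre of the aluminium thimble (41 mm across, 23 mm tall) right below the knob; its red tick meets the knob's white line at the start. Not to be gripped: that overloads the bar. Once the bar is clamped (after 0.5 to 3.2 rad, with about 65 N) it stands still and the knob slips smoothly at 0.35 N m; at rest part of that stays (free: about 0 or below). A fresh grip winds up some 0.2 rad.
- brass_bar: The brass bar again, with its origin at the centre of its underside.
- pinion: Bystander: upright steel pinion shaft on a flange 52 mm across, 87 mm tall; origin under its centre.
- brush_tray: Bystander: blue two-part tray, 110 x 150 x 30 mm; origin under its centre.
- bearing: Bystander: steel ring 48 mm across, 12 mm high; origin under its centre.
There are look-alikes about, which are no part of the job. What is shaped like the part that bears bed_end but pink or purple is not meant. Several things look just like the brass_bar: the one meant starts farthest from the robot's base.

How it is judged:
On the way, in this order (a step that is already met when the one before it is completed fails the run):
1. the brass bar lies in the channel with its end home against the stop (x of brass_bar_center in the frame of bed_end between -0.0725 and -0.066 m and y of brass_bar_center in the frame of bed_end between -0.003 and 0.003 m and z of brass_bar_center in the frame of bed_end between 0.002 and 0.0075 m and angle between the x axis of brass_bar_center and the x axis of bed_end, either way round below 0.06 rad), for 0.2 s.
2. the spindle clamps the bar and the ratchet has slipped (all of step 1 and contact force between brass_bar and spindle_c0 above 10 N and distance between knob_c1 and thimble_c1 above 0.013591 m), for 0.2 s.
At the end, for the whole second after the job is handed in: The brass bar lies flat in the channel, its end within 2.5 mm of the stop, square to it within 0.06 rad, at rest and let go; the spindle still bears on it with over 10 N; the ratchet knob has slipped 0.25 to 1.5 rad on the thimble (all of step 2 and distance between knob_c1 and thimble_c1 below 0.0194607 m and linear speed of brass_bar below 0.01 m/s); the robot touches nothing.
It fails at once if the ratchet slips more than a quarter turn (distance between knob_c1 and thimble_c1 above 0.0198451 m).
It fails at once if the bar is forced into the stop with more than 22 N (contact force between brass_bar and stop above 22 N).
It fails at once if the spindle presses on the bar with more than 95 N (the thimble was turned past its ratchet) (contact force between brass_bar and spindle_c0 above 95 N).
It fails at once if the steel bar or another bystander is moved more than 20 mm (distance of any of steel_bar_center, pinion, brush_tray, bearing, fan_c0, motor_c0, grease_c0, driver_c0 from where it was at the start of the episode above 0.02 m).
It also fails if it takes over 72 s, if anything falls off the work surface, if the arm or the gripper's body presses on something with over 40 N, if the wrist force passes 120 N, or if a joint passes its speed limit or range.

## Robot

A 6-joint arm with a two-finger parallel gripper is mounted at the origin on the work surface. World frame = base frame: x ahead of the robot, y to its left, z up, the work surface at z = 0. Lengths are in m, angles in rad, forces in N, time in s.
With the tool pointing down it reaches from about 0.375 to 0.9 m from the base axis. Payload 3.1 kg.
Tool frame: the origin (TCP) lies midway between the tips of the shut fingers; the grasp point (between the pads) lies 19 mm behind it; x points along the fingers, z is the direction in which the jaws open and shut, and the axes are right-handed (so a half turn about x gives the same grasp; the last joint's range is limited). The gripper opens to 85 mm and grips with 20 to 120 N. Pads are 22 mm wide; open, the fingers measure 114 mm over their backs; the gripper's body (76 mm by 85 mm) begins 54 mm behind the grasp point. The pads swing forward as they close: fully open they stand 13 mm farther back than shut.
Start: joints at [1.016, 0.527, 1.433, -0, 1.181, -0.178], TCP at [0.23, 0.581, 0.231] pointing down, gripper open.
Joint ranges: [-3.08, 3.08], [-0.75, 2.2], [0.22, 2.44], [-1.43, 4.57], [0, 2.65], [-2.85, 2.85]. Speed limits (rad/s): [2.79, 2.79, 3.14, 3.14, 3.14, 3.14].

## Interface

Orientations are given as a unit quaternion [x, y, z, w].
In Python, from station import status, snapshot, camera_params, ticket gives the robot as it stands.
- The arm moves only by the tool arm_command, never from a script. Its argument "series" is a list that holds one entry, the list of rows, each a list of 4 numbers: the shift along the tool's x, y, z in mm, then the turn about the tool's x in rad. A call has 1 to 10 rows; each row shifts and turns the commanded pose from where the row before left it, along the tool's axes as they then stand; what a row does not reach is not made up. A row lasts 1/10 s, in which the tool goes at most 50 mm and 8.59 degrees, less where a joint would pass 70% of its speed; a pose out of reach is approached as far as the arm can. A call is refused whole if a number of a shift passes 50 or a number of a turn 0.15, either way. A call with a gripper value outside its range is refused whole. "jaw" is the opening in per cent of the stroke, from 0 (shut) to 100 (fully open), set as the call begins (left out, the last holds). The fingers move at their own pace and stop on an object; "force" is the grip in N (left out, the last holds). Time passes only in rows, so rows that do not move let the fingers close. It gives the time, the measured TCP pose, the force and the opening at its end, in the units of the state.
- status.sense(): the state, without advancing time (a new reading comes with each control period).
- snapshot(name): name is "side" or "top"; returns the picture (480x640x3 uint8, red, green, blue); there is no depth.
- camera_params(name): a dict with "fovy" (degrees; the focal length in pixels is half the picture's height over the tangent of half this angle, whatever the lens; pixels are square), "cx", "cy" (the principal point, pixels), "extrinsics" (4x4, takes a point from camera to world coordinates). Camera axes: x right, y down, z forward; pixel columns grow to the right and rows downward; lengths in m; the calibration is good to about 2 mm. A picture is of the moment at which its call begins. camera_params takes no time and is no camera call.
- ticket.sign_off(): hands the job in, once; it reports no verdict.
The state is a dict: "t": time; "q": joint angles; "qd": joint speeds; "tau": joint torques, N m; "tcp_pos": TCP position; "tool_rot": TCP orientation; "force": force on the tool from outside, world axes, zero at the start; "ft_torque": the same for the moment, N m; "finger_gap": opening from 0.0 (shut) to 1.0 (fully open).
Only numpy, scipy, OpenCV 4.12 (cv2) and the standard library are available. Lean on these libraries where they do the work, as an engineer would, in place of code of your own. Each camera call takes 0.05 s, during which the arm holds its last target. There are 200 camera calls.

## Working session

There is one attempt and no reset: what is moved stays moved. The work goes in short steps, Python scripts to look and compute and a tool call to move; the robot and the scene stay as the last step left them, time stands still between calls to the robot, and variables do not carry over. Pictures are saved under pics/ and viewed, about 8 in all and at most 12, crops included, and the job is handed in when it is done.

Besides the shell and the picture viewer there is one more tool, called after ">>>" by a JSON object that holds its "api" and its "payload". arm_command: Moves the arm, as the interface text tells. Its arguments: {"type":"object","properties":{"series":{"type":"array"},"jaw":{"type":"number"},"force":{"type":"number"}},"required":["series"]}

```bash
mkdir -p pics; ls; python3 - <<'E'
from station import status, snapshot, camera_params
import cv2, numpy as np
np.set_printoptions(precision=4,suppress=True)
for n in("side","top"):
    im=snapshot(n); cv2.imwrite(f"pics/{n}0.png",im[:,:,::-1]); c=camera_params(n); print(n,c["fovy"],c["cx"],c["cy"],c.keys()); print(np.array(c["extrinsics"]))
print(status.sense())
E
```

```text
pics
side 53.89684534123813 318.5827348808473 237.83287546728604 dict_keys(['fovy', 'cx', 'cy', 'extrinsics'])
[[-0.6805 -0.4916  0.5434  0.0808]
 [-0.7327  0.4439 -0.5159  0.3965]
 [ 0.0125 -0.7492 -0.6622  0.6988]
 [ 0.      0.      0.      1.    ]]
top 57.82424838065622 322.6104773542819 238.13184616027718 dict_keys(['fovy', 'cx', 'cy', 'extrinsics'])
[[-0.0145 -0.9929  0.1177  0.4528]
 [-0.9999  0.0134 -0.0098 -0.0456]
 [ 0.0081 -0.1179 -0.993   1.1278]
 [ 0.      0.      0.      1.    ]]
{'t': 0.1, 'q': array([ 1.0155,  0.5284,  1.4338, -0.    ,  1.1814, -0.1785]), 'qd': array([-0.0008, -0.002 , -0.0015,  0.0012,  0.0004,  0.0005]), 'tau': array([ -0.0007, -44.3308, -17.8587,  -0.0003,   0.0039,   0.    ]), 'tcp_pos': array([0.2296, 0.5806, 0.2304]), 'tool_rot': array([-0.3978,  0.5854,  0.3972,  0.5842]), 'force': array([-0.2565,  0.0028,  0.9964]), 'ft_torque': array([-0.0076, -0.0395, -0.0255]), 'finger_gap': 0.997846437632253}
```

View pics/top0.png

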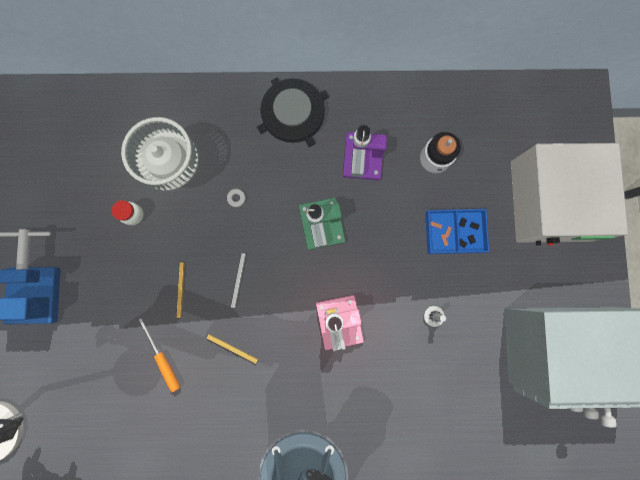

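View pics/side0.png

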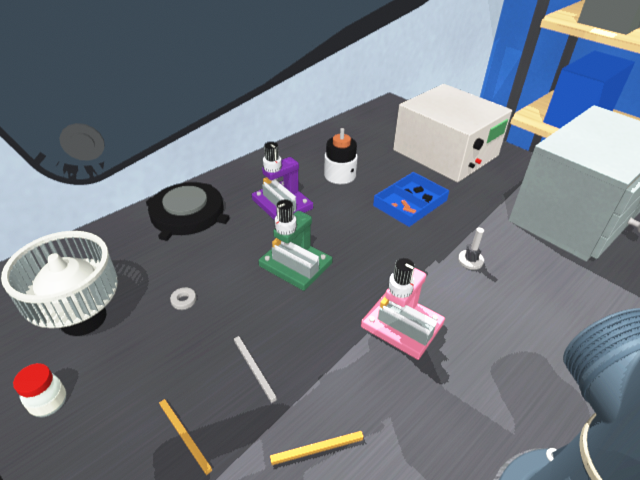

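The top view shows brass bars at about (181,290) and (232,349), the steel bar at (239,280), the green gauge at (321,223) with its knob at (314,212), and pink and purple look-alikes. Next I'll measure the bars and zoom in on the gauge.

```bash
cat > h.py <<'E'
import numpy as np, cv2
from station import status, snapshot, camera_params
np.set_printoptions(precision=4,suppress=True)
def cam(n):
    c=camera_params(n); f=240/np.tan(np.radians(c["fovy"])/2); return f,c["cx"],c["cy"],np.array(c["extrinsics"])
def ray(n,u,v):
    f,cx,cy,E=cam(n); return E[:3,3],E[:3,:3]@np.array([(u-cx)/f,(v-cy)/f,1])
def onz(n,u,v,z):
    o,d=ray(n,u,v); return o+d*(z-o[2])/d[2]
def proj(n,p):
    f,cx,cy,E=cam(n); q=E[:3,:3].T@(np.asarray(p)-E[:3,3]); return np.array([cx+f*q[0]/q[2],cy+f*q[1]/q[2]])
def tri(a,b):
    (o1,d1),(o2,d2)=ray("side",*a),ray("top",*b)
    s=np.linalg.lstsq(np.c_[d1,-d2],o2-o1,rcond=None)[0]; p,q=o1+s[0]*d1,o2+s[1]*d2; return (p+q)/2,np.linalg.norm(p-q)
def bars(n,im,z=.01):
    h=cv2.cvtColor(im,cv2.COLOR_RGB2HSV); m=cv2.inRange(h,(15,110,60),(32,255,255))
    for c in cv2.findContours(m,cv2.RETR_EXTERNAL,cv2.CHAIN_APPROX_NONE)[0]:
        (u,v),(w,l),a=cv2.minAreaRect(c)
        if max(w,l)>35:
            b=cv2.boxPoints(((u,v),(w,l),a)); e=[(b[0]+b[1])/2,(b[2]+b[3])/2] if np.hypot(*(b[0]-b[1]))<np.hypot(*(b[1]-b[2])) else [(b[1]+b[2])/2,(b[3]+b[0])/2]
            P=[onz(n,*x,z) for x in e]; d=P[1]-P[0]; print(n,"bar px",np.r_[u,v,w,l],"ctr",(P[0]+P[1])/2,"len",np.linalg.norm(d),"ang",np.arctan2(d[1],d[0]))
E
python3 - <<'E'
from h import *
t=cv2.imread("pics/top0.png");s=cv2.imread("pics/side0.png")
bars("top",t[:,:,::-1].copy());bars("side",s[:,:,::-1].copy(),.007)
a=cv2.resize(t[190:255,290:355],None,fx=6,fy=6,interpolation=cv2.INTER_CUBIC)
b=cv2.resize(s[195:290,255:335],None,fx=4.8,fy=4.8,interpolation=cv2.INTER_CUBIC)
o=np.zeros((456,780,3),np.uint8);o[:390,:390]=a;o[:456,396:780]=b
cv2.imwrite("pics/g.png",o)
E
```

```text
top bar px [166.1    371.7     39.802    9.3915] ctr [0.2556 0.3384 0.01  ] len 0.09867501025728065 ang -2.649352024686697
top bar px [231.9383 348.6197  55.0356   4.822 ] ctr [0.3092 0.1753 0.01  ] len 0.1387612648644474 ang -2.0483531481372634
top bar px [180.0838 289.5334   4.7351  55.1957] ctr [0.4589 0.3085 0.01  ] len 0.13946620043401753 ang 3.108276432171577
side bar px [316.3807 447.2639  10.1711  95.8689] ctr [0.3085 0.1757 0.007 ] len 0.14144733991342567 ang 1.0993641395805474
side bar px [185.4615 436.1923  86.8106   8.8752] ctr [0.458  0.3097 0.007 ] len 0.14574176876017672 ang 3.1057355178311363
```

View pics/g.png

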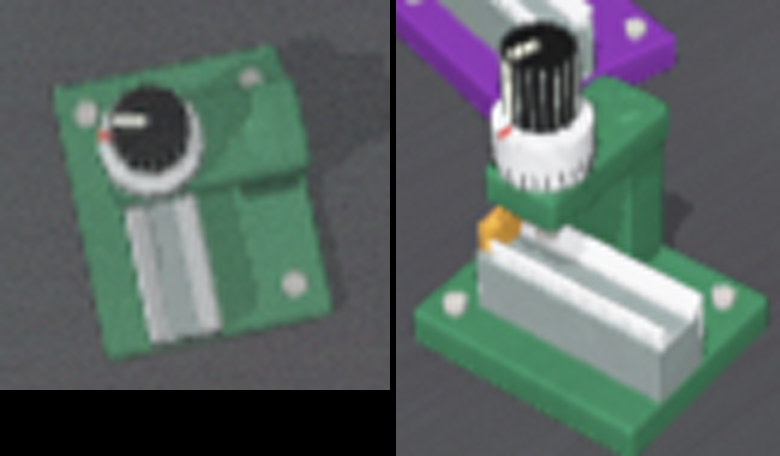

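The crop shows the green gauge: channel mouth at the bottom end (top crop, mid of end (185,336)), knob top at (149,128) in the top crop and (538,45) in the side crop. The column is on the right (-y) and the brass stop is at the far end.

```bash
python3 - <<'E'
from h import *
T=lambda x,y:(290+x/6-.4,190+y/6-.4); S=lambda x,y:(255+(x-396)/4.8-.4,195+y/4.8-.4)
k,e=tri(S(538,45),T(149,128)); print("knob top",k,e)
th,e=tri(S(542,120),T(150,137)); print("thimble ~",th,e)
def ang(a,b,z):
    d=onz("top",*T(*b),z)-onz("top",*T(*a),z); return np.arctan2(d[1],d[0]),np.hypot(*d[:2])
print(ang((152,342),(128,207),.06),ang((218,330),(192,195),.06),ang((110,355),(57,90),.012),ang((330,310),(275,45),.012))
print("width ang",ang((218,330),(152,342),.06), ang((330,310),(110,355),.012))
m=onz("top",*T(185,336),.06); print("mouth",m)
# mouth from side: flare top corners at the near end
for p in ((663,345),(703,308)): print("side",onz("side",*S(*p),.06))
for p in ((152,342),(218,330)): print("top",onz("top",*T(*p),.06))
for p in ((480,250),): print("far left corner side",onz("side",*S(*p),.06))
E
```

```text
knob top [ 0.6295 -0.0367  0.1656] 0.002305116119441227
thimble ~ [ 0.6322 -0.0376  0.1262] 0.00018846001159669072
(np.float64(0.16267593438914002), np.float64(0.057028411578346185)) (np.float64(0.17398968154039712), np.float64(0.05722091551643902)) (np.float64(0.1859364524465088), np.float64(0.11803176527381613)) (np.float64(0.1833351967293763), np.float64(0.11853473360420966))
width ang (np.float64(1.7378568534397865), np.float64(0.02761532552870074)) (np.float64(1.7598211065967282), np.float64(0.09666849930923398))
mouth [ 0.5609 -0.0504  0.06  ]
side [ 0.555 -0.033  0.06 ]
side [ 0.5599 -0.0592  0.06  ]
top [ 0.5586 -0.0368  0.06  ]
top [ 0.5632 -0.064   0.06  ]
far left corner side [ 0.6476 -0.014   0.06  ]
```

```bash
cat >> h.py <<'E'
from scipy.spatial.transform import Rotation as R
YAW=.185; MOUTH=np.array([.5605,-.0493,.05])
def bed(x,y=0,z=0): # bed_end frame -> world
    c,s=np.cos(YAW),np.sin(YAW); return MOUTH+np.array([c*(x+.09)-s*y,s*(x+.09)+c*y,z])
def go(p,yaw=None):
    s=status.sense(); M=R.from_quat(s["tool_rot"]).as_matrix()
    print("t",s["t"],"tcp",s["tcp_pos"],"gap",s["finger_gap"],"F",s["force"],"T",s["ft_torque"],"q6",s["q"][5]); print("axes",M.T.ravel())
    print("shift mm",M.T@(np.asarray(p)-s["tcp_pos"])*1000)
    if yaw is not None: # jaws square to a bar at this yaw
        j=np.array([-np.sin(yaw),np.cos(yaw),0]); a=np.arctan2(-j@M[:,1],j@M[:,2]); print("turn",(a+np.pi/2)%np.pi-np.pi/2)
E
python3 - <<'E'
from h import *
go([.4585-.045,.309+.0016,.10],-.035)
E
```

```text
t 0.1 tcp [0.2296 0.5806 0.2304] gap 0.997846437632253 F [-0.2565  0.0028  0.9964] T [-0.0076 -0.0395 -0.0255] q6 -0.17851368398792672
axes [-0.001  -0.0017 -1.     -0.9299  0.3679  0.0003  0.3679  0.9299 -0.0019]
shift mm [ 130.7128 -270.3823 -183.1663]
turn -0.3417642352117727
```

>>> {"api": "arm_command", "payload": {"series": [[[16, -34, -23, 0], [16, -34, -23, 0], [16, -34, -23, 0], [16, -34, -23, 0], [16, -34, -23, 0], [16, -34, -23, 0], [16, -34, -23, 0], [16, -32, -22, 0], [0, 0, 0, -0.114], [0, 0, 0, -0.114]]], "jaw": 60, "force": 40}}

```text
t: 1.1
tcp_pos: [0.4141, 0.31, 0.1023]
tool_rot: [-0.462, 0.536, 0.462, 0.535]
force: [1.1, -0.4, -0.5]
finger_gap: 0.596
```

>>> {"api": "arm_command", "payload": {"series": [[[0, 0, 0, -0.114], [0, 0, 0, 0], [0, 0, 0, 0]]]}}

```text
t: 1.4
tcp_pos: [0.4135, 0.3116, 0.1031]
tool_rot: [-0.491, 0.509, 0.491, 0.509]
force: [-0.5, -0.3, -0.3]
finger_gap: 0.599
```

```bash
python3 - <<'E'
from h import *
im=snapshot("side"); cv2.imwrite("pics/side1.png",im[:,:,::-1]); t=snapshot("top")
bars("top",t); bars("side",im,.007)
go([.4585-.045,.309+.0016,.003],-.035)
cv2.imwrite("pics/s1c.png",cv2.resize(im[280:,40:400],None,fx=2,fy=2)[:,:,::-1])
E
```

```text
top bar px [164.9518 372.5226  38.4814   5.9612] ctr [0.2537 0.3412 0.01  ] len 0.09527013359466224 ang -2.672374129695268
top bar px [231.9198 348.6556  55.0356   4.7412] ctr [0.3091 0.1753 0.01  ] len 0.13875986594560652 ang -2.0483491642548475
top bar px [180.469  283.0276   4.6978  42.1624] ctr [0.4752 0.3079 0.01  ] len 0.10689989310109874 ang 3.1065883613467458
side bar px [315.3658 451.0119   3.5435  91.9129] ctr [0.3055 0.1807 0.007 ] len 0.13467388425185592 ang 1.0960728002777969
side bar px [189.3846 442.0768  72.6657   8.8752] ctr [0.4449 0.3102 0.007 ] len 0.11960358069606905 ang 3.105735665300591
t 1.5 tcp [0.4135 0.3117 0.1033] gap 0.5959366296526437 F [-0.2345 -0.3691  0.516 ] T [ 0.0206 -0.0726 -0.0213] q6 -1.1047224281201156
axes [-0.0002 -0.0001 -1.     -0.9993  0.0361  0.0002  0.0361  0.9993 -0.0001]
shift mm [100.2552  -0.0721  -1.1378]
turn -0.0010882889301251364
```

View pics/s1c.png

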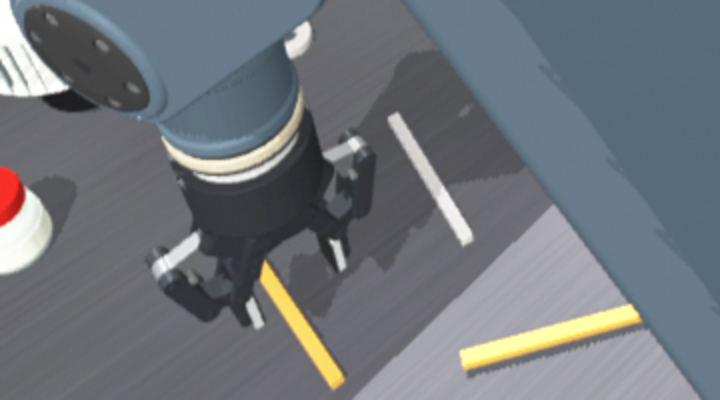

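The open fingers straddle the near part of the bar and nothing else is close. Next: go down and close.

>>> {"api": "arm_command", "payload": {"series": [[[30, 0, -1, 0], [30, 0, 0, 0], [25, 0, 0, 0], [14, 0, 0, 0], [0, 0, 0, 0], [0, 0, 0, 0]]]}}

```text
t: 2.1
tcp_pos: [0.4138, 0.3109, 0.0046]
tool_rot: [-0.491, 0.509, 0.491, 0.509]
force: [-0.2, -0.2, 0.3]
finger_gap: 0.603
```

>>> {"api": "arm_command", "payload": {"series": [[[0, 0, 0, 0], [0, 0, 0, 0], [0, 0, 0, 0], [0, 0, 0, 0], [0, 0, 0, 0], [0, 0, 0, 0], [0, 0, 0, 0]]], "jaw": 0, "force": 60}}

```text
t: 2.8
tcp_pos: [0.4142, 0.311, 0.0055]
tool_rot: [-0.492, 0.508, 0.491, 0.509]
force: [0.3, -0.1, 5.6]
finger_gap: 0.084
```

```bash
python3 - <<'E'
from h import *
go([.4585-.045,.309+.0016,.003],-.035)
E
```

```text
t 2.8 tcp [0.4142 0.311  0.0055] gap 0.08353328030799843 F [ 0.3413 -0.1343  5.6178] T [0.0026 0.0986 0.0533] q6 -1.108161368841005
axes [ 0.0018  0.0008 -1.     -0.9994  0.0345 -0.0018  0.0345  0.9994  0.0009]
shift mm [ 2.4551  0.6988 -0.3831]
turn 0.00044326652384207854
```

>>> {"api": "arm_command", "payload": {"series": [[[-10, 0, 0, 0], [-20, 0, 0, 0], [-30, 0, 0, 0], [-30, 0, 0, 0], [-20, 0, 0, 0], [0, 0, 0, 0], [0, 0, 0, 0]]]}}

```text
t: 3.5
tcp_pos: [0.4134, 0.3105, 0.1146]
tool_rot: [-0.491, 0.508, 0.491, 0.509]
force: [0.3, -0.4, -1.8]
finger_gap: 0.084
```

```bash
python3 - <<'E'
from h import *
im=snapshot("side"); t=snapshot("top"); bars("top",t,.115)
cv2.imwrite("pics/s2c.png",np.hstack([cv2.resize(im[230:,40:360],None,fx=1.25,fy=1.25),cv2.resize(t[200:400,100:300],(312,312))] if 0 else [cv2.resize(im[230:480,40:360],(400,312)),cv2.resize(t[200:400,100:300],(312,312))])[:,:,::-1])
print(proj("top",bed(-.03)))
go(bed(-.150,0,.065),YAW)
E
```

```text
top bar px [164.7064 372.6418  38.4753   5.1859] ctr [0.2721 0.3054 0.115 ] len 0.08634424811195941 ang -2.6625867163979278
top bar px [231.9383 348.6197  55.0356   4.822 ] ctr [0.3227 0.1545 0.115 ] len 0.12572691337809322 ang -2.048353148137263
top bar px [166.1848 282.0428   5.3645  44.2262] ctr [0.4758 0.3077 0.115 ] len 0.10160389707986989 ang 3.1067882352623832
[315.2487 222.8358]
t 3.6 tcp [0.4126 0.3102 0.1133] gap 0.08650342123972461 F [-1.7669 -0.4306 -0.9978] T [-0.0331  0.0168 -0.0346] q6 -1.1080588130128628
axes [-0.0023 -0.0011 -1.     -0.9994  0.0349  0.0023  0.0349  0.9994 -0.0011]
shift mm [  -1.4877 -101.771  -367.1762]
turn -0.21988818202487703
```

View pics/s2c.png

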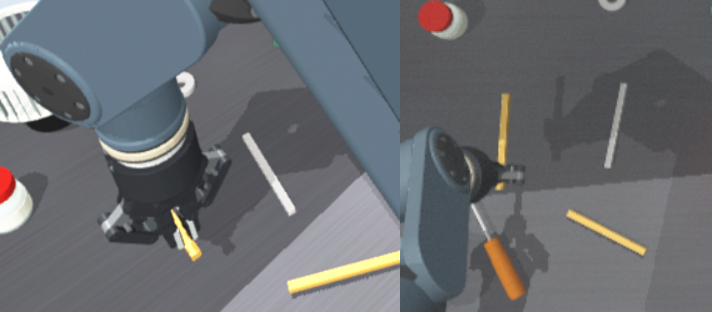

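The bar is lifted level, held near its base-side end, and the steel bar is untouched. Before crossing, I'll check the clearance to the pink gauge.

```bash
python3 - <<'E'
from h import *
t=cv2.imread("pics/top0.png"); h=cv2.cvtColor(t,cv2.COLOR_BGR2HSV); m=cv2.inRange(h,(150,60,120),(178,255,255))
v,u=np.nonzero(m); print(u.min(),u.max(),v.min(),v.max()); print([onz("top",a,b,.012) for a in(u.min(),u.max()) for b in (v.min(),v.max())]); print("pink knob",onz("top",335,324,.165), "grip", bed(-.15))
E
```

```text
115 447 202 349
[array([0.6871, 0.4821, 0.012 ]), array([0.313 , 0.4666, 0.012 ]), array([ 0.6759, -0.3835,  0.012 ]), array([ 0.3   , -0.3654,  0.012 ])]
pink knob [ 0.3781 -0.0793  0.165 ] grip [ 0.5015 -0.0603  0.05  ]
```

>>> {"api": "arm_command", "payload": {"series": [[[-35, 0, 0, 0], [-35, 0, 0, 0], [0, -20, -38, 0], [0, -20, -38, 0], [0, -20, -38, 0], [0, -20, -38, 0], [0, -20, -38, 0], [0, 0, -38, 0], [0, 0, -38, 0], [0, 0, -38, 0]]]}}

```text
t: 4.6
tcp_pos: [0.5018, 0.0019, 0.1825]
tool_rot: [-0.49, 0.509, 0.492, 0.508]
force: [-0.0, 0.5, -1.6]
finger_gap: 0.082
```

>>> {"api": "arm_command", "payload": {"series": [[[0, 0, -38, 0], [0, 0, -25, 0], [0, 0, 0, -0.11], [0, 0, 0, -0.11], [0, 0, 0, 0], [0, 0, 0, 0], [0, 0, 0, 0]]]}}

```text
t: 5.3
tcp_pos: [0.5005, -0.0593, 0.1837]
tool_rot: [-0.543, 0.452, 0.544, 0.452]
force: [-0.7, 0.1, -1.3]
finger_gap: 0.089
```

```bash
python3 - <<'E'
from h import *
go(bed(-.155,0,.03),YAW)
E
```

```text
t 5.3 tcp [ 0.5005 -0.0593  0.1837] gap 0.0892457694324942 F [-0.7011  0.0815 -1.3331] T [ 0.0194  0.0242 -0.0421] q6 -2.0948485281148055
axes [-0.0013  0.0004 -1.     -0.9831 -0.1831  0.0012 -0.1831  0.9831  0.0007]
shift mm [103.6918   4.0096  -1.3048]
turn -0.0008628624439681598
```

>>> {"api": "arm_command", "payload": {"series": [[[0, 30, -1, 0], [0, 0, 0, 0], [28, 0, 0, 0], [28, 0, 0, 0], [28, 0, 0, 0], [25, 0, 0, 0], [0, 0, 0, 0], [0, 0, 0, 0], [0, 0, 0, 0]]]}}

```text
t: 6.2
tcp_pos: [0.4726, -0.0664, 0.0764]
tool_rot: [0.545, -0.451, -0.543, -0.452]
force: [0.1, -0.3, -0.3]
finger_gap: 0.09
```

```bash
python3 - <<'E'
from h import *
im=snapshot("side"); t=snapshot("top")
np.save("t3.npy",t);np.save("s3.npy",im)
cv2.imwrite("pics/s3c.png",np.hstack([cv2.resize(im[190:310,245:365],(390,390),interpolation=cv2.INTER_CUBIC),cv2.resize(t[185:285,265:365],(390,390),interpolation=cv2.INTER_CUBIC)])[:,:,::-1])
go(bed(-.155,0,.03),YAW)
E
```

```text
t 6.3 tcp [ 0.4725 -0.0664  0.0766] gap 0.08764302085502226 F [ 0.0126 -0.0184 -1.3726] T [-0.0087  0.0663 -0.0148] q6 -2.1304199368863888
axes [ 0.0028 -0.0011 -1.     -0.9829 -0.1842 -0.0026 -0.1842  0.9829 -0.0016]
shift mm [ -3.3379 -24.6293   0.6178]
turn 0.00024388245357798155
```

View pics/s3c.png

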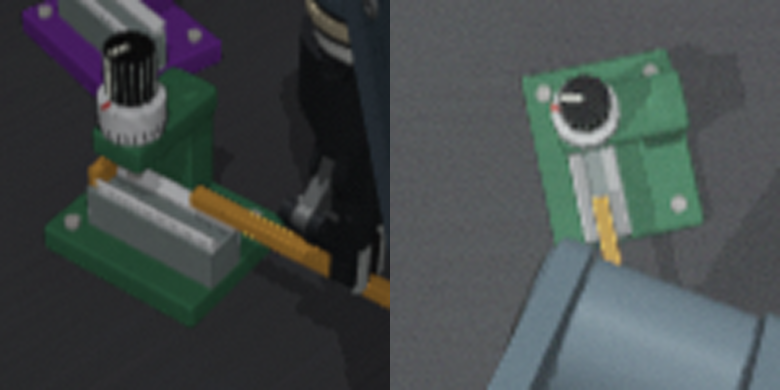

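The bar is over the channel, aligned with it (end at (602,198) midway between the channel edges at 580 and 624) and level, with its end about 66 mm from the stop. Next I'll move forward 26 mm and lower it.

>>> {"api": "arm_command", "payload": {"series": [[[0, -13, 0, 0], [0, -13, 0, 0], [0, 0, 0, 0], [6, 0, 0, 0], [6, 0, 0, 0], [4, 0, 0, 0], [2, 0, 0, 0], [1, 0, 0, 0], [0, 0, 0, 0], [0, 0, 0, 0]]]}}

```text
t: 7.3
tcp_pos: [0.4968, -0.0614, 0.0563]
tool_rot: [-0.544, 0.452, 0.544, 0.452]
force: [-0.9, -0.9, -0.9]
finger_gap: 0.087
```

>>> {"api": "arm_command", "payload": {"series": [[[1, 0, 0, 0], [0, 0, 0, 0], [0, 0, 0, 0]]]}}

```text
t: 7.6
tcp_pos: [0.4971, -0.0614, 0.0554]
tool_rot: [0.544, -0.452, -0.544, -0.452]
force: [0.3, -0.4, -0.6]
finger_gap: 0.081
```

```bash
python3 - <<'E'
from h import *
go(bed(-.115,0,.005),YAW)
E
```

```text
t 7.6 tcp [ 0.4971 -0.0614  0.0554] gap 0.08096425640305906 F [ 0.26   -0.3562 -0.6434] T [-0.1153  0.0464 -0.0524] q6 -2.1022516908314417
axes [ 0.0002 -0.0001 -1.     -0.9829 -0.1841 -0.0001 -0.1841  0.9829 -0.0001]
shift mm [  0.4373 -39.5516   0.1944]
turn 0.00019855658073408833
```

>>> {"api": "arm_command", "payload": {"series": [[[1, 0, 0, 0], [0, 0, 0, 0], [0.5, 0, 0, 0], [0, 0, 0, 0], [0, 0, 0, 0]]], "force": 30}}

```text
t: 8.1
tcp_pos: [0.497, -0.0614, 0.0539]
tool_rot: [0.544, -0.452, -0.544, -0.452]
force: [-1.8, -0.6, 2.0]
finger_gap: 0.089
```

>>> {"api": "arm_command", "payload": {"series": [[[0, -4, 0, 0], [0, -5, 0, 0], [0, -5, 0, 0], [0, -5, 0, 0], [0, -4, 0, 0], [0, -4, 0, 0], [0, -3, 0, 0], [0, -2, 0, 0], [0, 0, 0, 0], [0, 0, 0, 0]]]}}

```text
t: 9.1
tcp_pos: [0.5253, -0.0556, 0.0539]
tool_rot: [-0.542, 0.453, 0.546, 0.45]
force: [-9.0, -4.6, 8.9]
finger_gap: 0.085
```

```bash
python3 - <<'E'
from h import *
im=snapshot("side"); t=snapshot("top")
cv2.imwrite("pics/s4c.png",np.hstack([cv2.resize(im[190:310,245:365],(390,390),interpolation=cv2.INTER_CUBIC),cv2.resize(t[185:285,265:365],(390,390),interpolation=cv2.INTER_CUBIC)])[:,:,::-1])
go(bed(-.115,0,.005),YAW)
E
```

```text
t 9.2 tcp [ 0.5252 -0.0556  0.054 ] gap 0.08299023497613875 F [-9.2568 -4.4497  8.4003] T [-0.8138  1.2227 -0.1605] q6 -2.07052143403652
axes [-0.0072  0.0002 -1.     -0.9827 -0.1852  0.007  -0.1852  0.9827  0.0015]
shift mm [ -1.123  -10.8045  -0.2938]
turn 0.0012819251700271206
```

View pics/s4c.png

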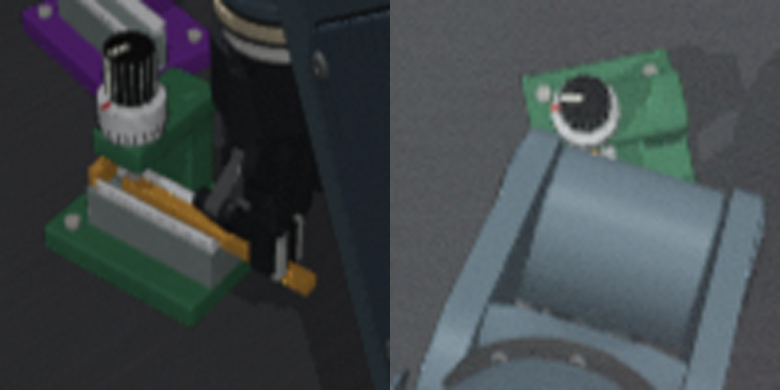

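The side view shows the bar in the channel with its end near the spindle. There are 9 N of resistance with about 11 mm of the estimated travel left, so I'll look closer before pushing on.

```bash
python3 - <<'E'
from h import *
im=snapshot("side")
u0,v0=265,232
c=cv2.resize(im[v0:v0+60,u0:u0+80],(800,600),interpolation=cv2.INTER_CUBIC)
cv2.imwrite("pics/s5c.png",c[:,:,::-1])
Z=lambda p:(proj("side",p)-[u0,v0]+.5)*10
for n,p in {"stop base":bed(0),"stop face top z14":bed(0,0,.014),"stop L":bed(0,.011,.014),"stop R":bed(0,-.011,.014),"x-10 z10":bed(-.01,0,.01),"x-20":bed(-.02,0,.01),"x-30":bed(-.03,0,.01),"mouthL":bed(-.09,.0125,.01),"spindle bottom(5)":bed(-.02,0,.015)}.items(): print(n,Z(p))
E
```

```text
stop base [146.3279 142.8797]
stop face top z14 [143.3473  91.5688]
stop L [107.8037 120.7453]
stop R [178.395   62.7993]
x-10 z10 [182.3514 126.5097]
x-20 [220.8528 146.8761]
x-30 [259.7139 167.4328]
mouthL [461.6437 331.1637]
spindle bottom(5) [220.0398 128.3809]
```

View pics/s5c.png

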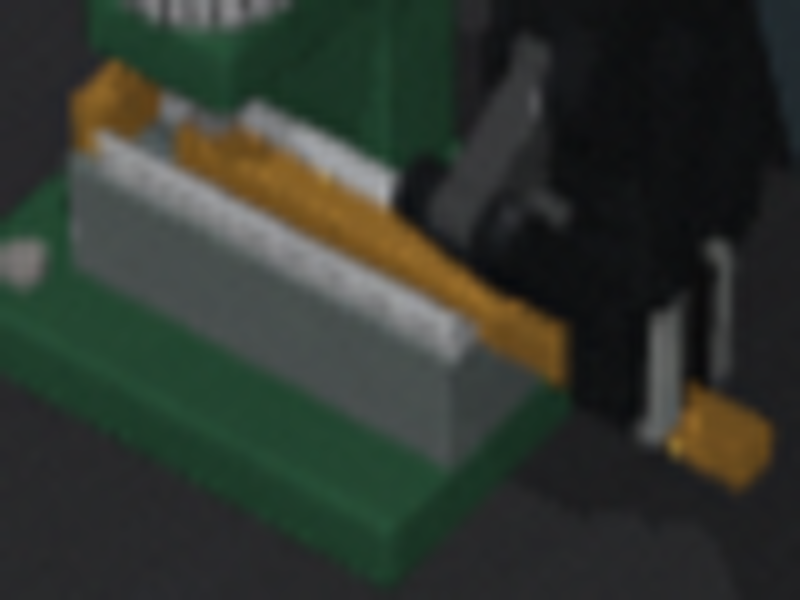

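The zoom shows the bar's end at about (178,130), already past the spindle, with a gap of about 10 mm to the stop at (155,95). The resistance is probably from my pressing down outside the mouth, which levers the bar, so I'll ease upward.

>>> {"api": "arm_command", "payload": {"series": [[[-0.5, 0, 0, 0], [-0.5, 0, 0, 0], [-0.5, 0, 0, 0], [0, 0, 0, 0], [0, 0, 0, 0]]]}}

```text
t: 9.75
tcp_pos: [0.5281, -0.0555, 0.0552]
tool_rot: [-0.544, 0.452, 0.544, 0.451]
force: [-3.5, -2.4, 2.7]
finger_gap: 0.085
```

```bash
python3 - <<'E'
from h import *
go(bed(-.115,0,.005),YAW)
E
```

```text
t 9.75 tcp [ 0.5281 -0.0555  0.0552] gap 0.08543135594879282 F [-3.4562 -2.4406  2.6593] T [-0.3823  0.5548  0.0107] q6 -2.0708818478636744
axes [-0.0012  0.0001 -1.     -0.9829 -0.1844  0.0012 -0.1844  0.9829  0.0003]
shift mm [ 0.2045 -8.0056  0.0768]
turn 0.0004291390363908576
```

>>> {"api": "arm_command", "payload": {"series": [[[-0.5, 0, 0, 0], [0, -1, 0, 0], [0, -1, 0, 0], [0, -1, 0, 0], [0, -1, 0, 0], [0, -1, 0, 0], [0, 0, 0, 0], [0, 0, 0, 0]]]}}

```text
t: 10.55
tcp_pos: [0.5338, -0.0546, 0.0558]
tool_rot: [0.544, -0.452, -0.544, -0.452]
force: [0.1, -0.3, -2.0]
finger_gap: 0.085
```

>>> {"api": "arm_command", "payload": {"series": [[[0, -1, 0, 0], [0, 0, 0, 0], [0, 0, 0, 0]]]}}

```text
t: 10.85
tcp_pos: [0.5344, -0.0544, 0.0559]
tool_rot: [0.544, -0.452, -0.544, -0.452]
force: [-0.8, -1.1, -1.0]
finger_gap: 0.087
```

>>> {"api": "arm_command", "payload": {"series": [[[0, -1, 0, 0], [0, 0, 0, 0], [0, 0, 0, 0]]]}}

```text
t: 11.15
tcp_pos: [0.5354, -0.0541, 0.0558]
tool_rot: [0.544, -0.452, -0.544, -0.452]
force: [-1.4, -2.5, -0.5]
finger_gap: 0.084
```

>>> {"api": "arm_command", "payload": {"series": [[[0, -1, 0, 0], [0, 0, 0, 0], [0, 0, 0, 0]]]}}

```text
t: 11.45
tcp_pos: [0.5364, -0.054, 0.0558]
tool_rot: [0.544, -0.452, -0.544, -0.452]
force: [-0.9, -2.6, -1.4]
finger_gap: 0.086
```

>>> {"api": "arm_command", "payload": {"series": [[[0, -1, 0, 0], [0, 0, 0, 0], [0, 0, 0, 0]]]}}

```text
t: 11.75
tcp_pos: [0.5375, -0.0538, 0.0558]
tool_rot: [0.544, -0.452, -0.544, -0.452]
force: [-1.5, -2.7, -0.8]
finger_gap: 0.081
```

>>> {"api": "arm_command", "payload": {"series": [[[0, -1, 0, 0], [0, 0, 0, 0], [0, 0, 0, 0]]]}}

```text
t: 12.05
tcp_pos: [0.5383, -0.0536, 0.0558]
tool_rot: [-0.544, 0.452, 0.544, 0.452]
force: [-0.7, -1.2, -0.0]
finger_gap: 0.083
```

>>> {"api": "arm_command", "payload": {"series": [[[0, -1, 0, 0], [0, 0, 0, 0], [0, 0, 0, 0]]]}}

```text
t: 12.35
tcp_pos: [0.5383, -0.0535, 0.0557]
tool_rot: [-0.544, 0.452, 0.545, 0.451]
force: [-4.6, -3.2, 0.5]
finger_gap: 0.084
```

>>> {"api": "arm_command", "payload": {"series": [[[0, -1, 0, 0], [0, 0, 0, 0], [0, 0, 0, 0]]]}}

```text
t: 12.65
tcp_pos: [0.5383, -0.0535, 0.0556]
tool_rot: [-0.543, 0.452, 0.545, 0.45]
force: [-5.7, -4.5, 0.8]
finger_gap: 0.082
```

>>> {"api": "arm_command", "payload": {"series": [[[0, -1, 0, 0], [0, 0, 0, 0], [0, 0, 0, 0]]]}}

```text
t: 12.95
tcp_pos: [0.5384, -0.0535, 0.0556]
tool_rot: [-0.543, 0.453, 0.546, 0.45]
force: [-6.7, -5.9, 2.4]
finger_gap: 0.091
```

The bar has met the stop: the tool stopped moving and the force built up to about 8 N. I'll ease off, then release.

>>> {"api": "arm_command", "payload": {"series": [[[0, 1, -0.5, 0], [0, 1, -0.5, 0], [0, 0, 0, 0], [0, 0, 0, 0]]]}}

```text
t: 13.35
tcp_pos: [0.5384, -0.0539, 0.0556]
tool_rot: [-0.543, 0.452, 0.545, 0.451]
force: [-4.8, -0.6, 0.3]
finger_gap: 0.083
```

>>> {"api": "arm_command", "payload": {"series": [[[0, 0, 0, 0], [0, 0, 0, 0], [0, 0, 0, 0], [0, 0, 0, 0], [0, 0, 0, 0]]], "jaw": 45}}

```text
t: 13.85
tcp_pos: [0.54, -0.0544, 0.056]
tool_rot: [0.544, -0.451, -0.544, -0.452]
force: [-1.0, -0.5, -1.0]
finger_gap: 0.45
```

>>> {"api": "arm_command", "payload": {"series": [[[-8, 0, 0, 0], [-20, 0, 0, 0], [-40, 0, 0, 0], [-40, 0, 0, 0], [-40, 0, 0, 0], [0, 0, 0, 0], [0, 0, 0, 0]]]}}

```text
t: 14.55
tcp_pos: [0.54, -0.0545, 0.2054]
tool_rot: [0.545, -0.451, -0.543, -0.452]
force: [-0.2, 0.3, -0.2]
finger_gap: 0.453
```

```bash
python3 - <<'E'
from h import *
im=snapshot("side"); t=snapshot("top")
u0,v0=265,195
c=cv2.resize(im[v0:v0+92,u0:u0+70],(456,600),interpolation=cv2.INTER_CUBIC)
d=cv2.resize(t[185:265,290:335],(338,600),interpolation=cv2.INTER_CUBIC)
cv2.imwrite("pics/s6c.png",np.hstack([c,d])[:,:,::-1])
Z=lambda p:(proj("side",p)-[u0,v0]+.5)*6.52
for x in (0,-.005,-.01,-.14): print(x,Z(bed(x,0,.01)),(proj("top",bed(x,0,.01))-[290,185]+.5)*7.5+[456,0])
go([.6295,-.0366,.200])
E
```

```text
0 [ 94.0216 310.5677] [631.143  195.4185]
-0.005 [106.4286 317.1308] [634.0868 209.9615]
-0.01 [118.8931 323.7243] [637.0337 224.5198]
-0.14 [464.5167 506.552 ] [714.7565 608.4896]
t 14.65 tcp [ 0.5385 -0.0541  0.2031] gap 0.4491022084977101 F [0.2518 0.6641 0.6729] T [-0.0203  0.0551  0.0042] q6 -2.0626341257202867
axes [-0.002   0.0007 -1.     -0.9829 -0.1841  0.0018 -0.1841  0.9829  0.001 ]
shift mm [  2.9052 -92.6699   0.4365]
```

View pics/s6c.png

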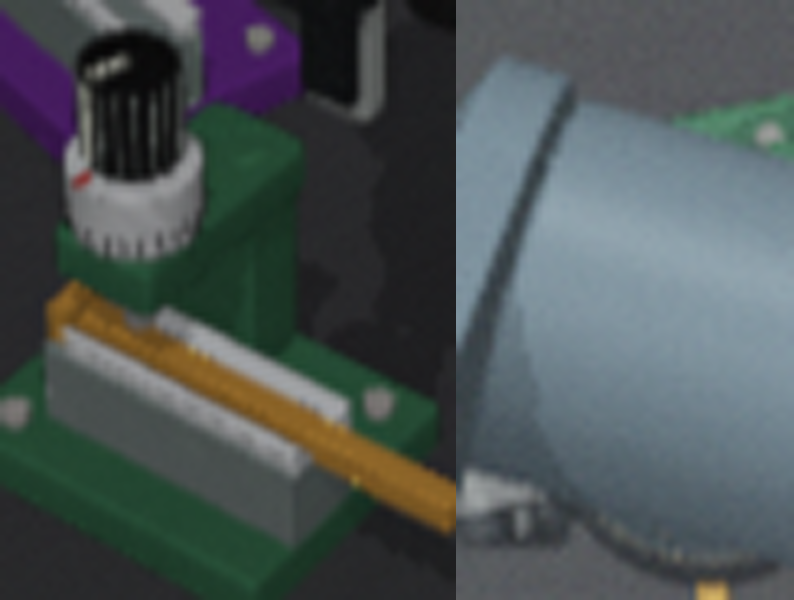

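The bar now lies in the channel with its end against the brass stop at (70,300), no gap, and the spindle is just above it. Next I'll move over the knob.

>>> {"api": "arm_command", "payload": {"series": [[[-3, -20, 0, 0], [0, -30, 0, 0], [0, -30, 0, 0], [0, -14, 0, 0], [0, 0, 0, 0], [0, 0, 0, 0], [0, 0, 0, 0]]], "jaw": 70, "force": 50}}

```text
t: 15.35
tcp_pos: [0.6302, -0.037, 0.2057]
tool_rot: [-0.543, 0.452, 0.545, 0.451]
force: [0.1, -0.4, -0.4]
finger_gap: 0.699
```

```bash
python3 - <<'E'
from h import *
im=snapshot("side")
u0,v0=230,130
cv2.imwrite("pics/s7c.png",cv2.resize(im[v0:v0+120,u0:u0+120],(600,600),interpolation=cv2.INTER_CUBIC)[:,:,::-1])
s=status.sense(); p=s["tcp_pos"]
print("tcp px",(proj("side",p)-[u0,v0]+.5)*5,"knob top pt",(proj("side",[.631,-.037,.1656])-[u0,v0]+.5)*5)
go([.631,-.037,.139])
E
```

```text
tcp px [271.8294 281.3072] knob top pt [274.4527 370.55  ]
t 15.4 tcp [ 0.6304 -0.0371  0.2061] gap 0.7036845613781152 F [ 0.1883 -0.1482 -0.1648] T [-0.0372  0.0018  0.0277] q6 -1.9909944596297293
axes [-0.0024  0.0004 -1.     -0.983  -0.1837  0.0023 -0.1837  0.983   0.0009]
shift mm [67.124  -0.7791 -0.0369]
```

View pics/s7c.png

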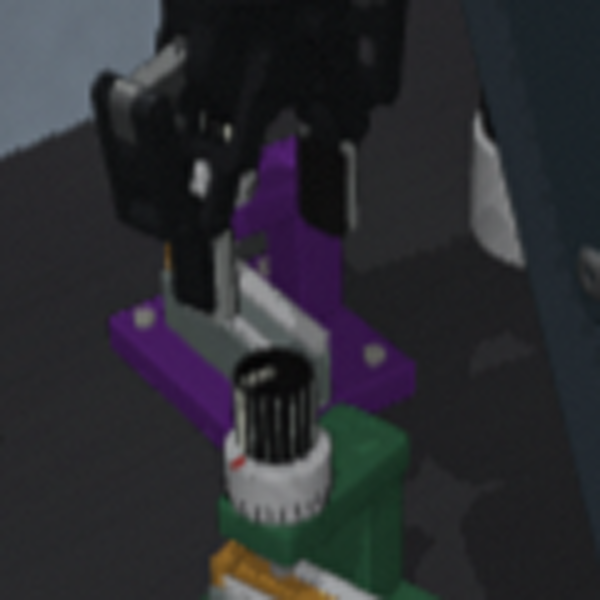

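The knob's top centre is at (275,372), within about 2 px (0.5 mm) of my estimate, and the open fingers straddle its axis. Next: go down and grip.

>>> {"api": "arm_command", "payload": {"series": [[[20, -1, 0, 0], [20, 0, 0, 0], [16, 0, 0, 0], [10, 0, 0, 0], [0, 0, 0, 0], [0, 0, 0, 0]]]}}

```text
t: 16.0
tcp_pos: [0.633, -0.0371, 0.1413]
tool_rot: [0.544, -0.452, -0.544, -0.452]
force: [0.6, -0.1, -0.2]
finger_gap: 0.701
```

>>> {"api": "arm_command", "payload": {"series": [[[0, 0, 0, 0], [0, 0, 0, 0], [0, 0, 0, 0], [0, 0, 0, 0], [0, 0, 0, 0], [0, 0, 0, 0]]], "jaw": 0, "force": 50}}

```text
t: 16.6
tcp_pos: [0.6335, -0.037, 0.142]
tool_rot: [0.545, -0.451, -0.544, -0.452]
force: [-1.0, 0.5, 5.5]
finger_gap: 0.335
```

```bash
python3 - <<'E'
from h import *
im=snapshot("side")
u0,v0=240,170
cv2.imwrite("pics/s8c.png",cv2.resize(im[v0:v0+90,u0:u0+90],(600,600),interpolation=cv2.INTER_CUBIC)[:,:,::-1])
go([.631,-.037,.139])
E
```

```text
t 16.65 tcp [ 0.6334 -0.037   0.142 ] gap 0.3357784573122126 F [ 0.0943 -0.3046  5.7661] T [ 0.0709  0.1752 -0.0232] q6 -1.9902187193878673
axes [ 0.0018 -0.0004 -1.     -0.9829 -0.1842 -0.0017 -0.1842  0.9829 -0.0007]
shift mm [2.9923 2.419  0.4044]
```

View pics/s8c.png

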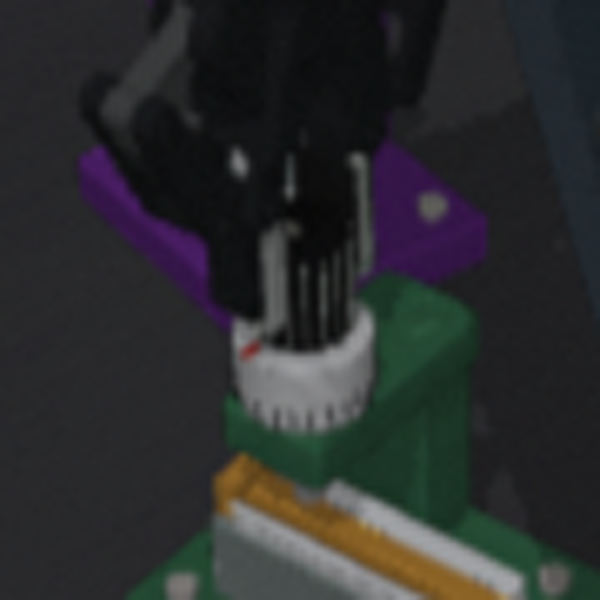

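The pads hold the knob, but the near fingertip at (270,330) is almost on the thimble and there are 5.5 N upward. I'll regrip 4 mm higher.

>>> {"api": "arm_command", "payload": {"series": [[[0, 0, 0, 0], [0, 0, 0, 0], [0, 0, 0, 0], [-4, 2, 0, 0], [0, 0, 0, 0], [0, 0, 0, 0]]], "jaw": 50}}

```text
t: 17.25
tcp_pos: [0.631, -0.0373, 0.145]
tool_rot: [0.544, -0.452, -0.544, -0.452]
force: [0.6, 0.5, 0.1]
finger_gap: 0.498
```

>>> {"api": "arm_command", "payload": {"series": [[[0, 0, 0, 0], [0, 0, 0, 0], [0, 0, 0, 0], [0, 0, 0, 0], [0, 0, 0, 0], [0, 0, 0, 0]]], "jaw": 0, "force": 50}}

```text
t: 17.85
tcp_pos: [0.631, -0.0374, 0.1451]
tool_rot: [0.544, -0.452, -0.544, -0.452]
force: [-0.7, -1.0, 4.4]
finger_gap: 0.333
```

```bash
cat > red.py <<'E'
from h import *
def red(tag):
    im=snapshot("side"); h=cv2.cvtColor(im,cv2.COLOR_RGB2HSV).astype(int); c=h[215:245,262:310]
    m=(((c[...,0]<8)|(c[...,0]>172))&(c[...,1]>110)&(c[...,2]>70)); v,u=np.nonzero(m)
    s=status.sense(); print(tag,"t",round(s["t"],2),"Tz",s["ft_torque"][2],"T",s["ft_torque"],"F",s["force"],"gap",s["finger_gap"],"q6",s["q"][5],"xyz",s["tcp_pos"],"red",len(u),(u.mean()+262,v.mean()+215) if len(u) else None)
E
python3 -c "
from red import *
red('grip')"
```

```text
grip t 17.9 Tz -0.002211502174636988 T [-0.0347  0.2291 -0.0022] F [-1.2648 -0.7976  4.3299] gap 0.3321324827770157 q6 -1.9915461480734116 xyz [ 0.631  -0.0374  0.1451] red 3 (np.float64(277.6666666666667), np.float64(221.66666666666666))
```

>>> {"api": "arm_command", "payload": {"series": [[[0, 0, 0, 0.1], [0, 0, 0, 0.1], [0, 0, 0, 0.1], [0, 0, 0, 0.1]]]}}

```text
t: 18.3
tcp_pos: [0.631, -0.0373, 0.1451]
tool_rot: [-0.443, 0.552, 0.442, 0.552]
force: [-0.9, 0.7, 4.4]
finger_gap: 0.331
```

```bash
python3 -c "
from red import *
red('0.4')"
```

```text
0.4 t 18.35 Tz -0.0890926683665469 T [-0.083   0.2304 -0.0891] F [-0.5075 -0.758   4.0478] gap 0.32761125381705936 q6 -1.5850080666084525 xyz [ 0.631  -0.0372  0.1451] red 2 (np.float64(275.5), np.float64(220.0))
```

>>> {"api": "arm_command", "payload": {"series": [[[0, 0, 0, 0.1], [0, 0, 0, 0.1]]]}}

```text
t: 18.55
tcp_pos: [0.631, -0.0372, 0.1451]
tool_rot: [-0.386, 0.593, 0.386, 0.593]
force: [-0.1, 0.6, 3.9]
finger_gap: 0.332
```

```bash
python3 -c "
from red import *
red('0.6')"
```

```text
0.6 t 18.6 Tz -0.09331995200426059 T [-0.1016  0.2001 -0.0933] F [-0.5607 -0.3665  4.9944] gap 0.33249750017957097 q6 -1.3866880721813029 xyz [ 0.631  -0.0372  0.1451] red 2 (np.float64(275.5), np.float64(219.0))
```

>>> {"api": "arm_command", "payload": {"series": [[[0, 0, 0, 0.1], [0, 0, 0, 0.1], [0, 0, 0, 0.1]]]}}

```text
t: 18.9
tcp_pos: [0.631, -0.0371, 0.1451]
tool_rot: [-0.293, 0.643, 0.293, 0.644]
force: [-1.2, -0.2, 4.9]
finger_gap: 0.332
```

```bash
python3 -c "
from red import *
red('0.9')"
```

```text
0.9 t 18.95 Tz -0.10445760297195447 T [-0.0276  0.1812 -0.1045] F [-0.5271  0.592   4.4007] gap 0.3327534556560886 q6 -1.0879754074198498 xyz [ 0.631  -0.0371  0.1451] red 2 (np.float64(275.5), np.float64(217.0))
```

>>> {"api": "arm_command", "payload": {"series": [[[0, 0, 0, 0.1], [0, 0, 0, 0.1], [0, 0, 0, 0.1]]]}}

```text
t: 19.25
tcp_pos: [0.6311, -0.0371, 0.1451]
tool_rot: [-0.194, 0.68, 0.194, 0.68]
force: [-0.3, 0.5, 3.3]
finger_gap: 0.333
```

```bash
python3 -c "
from red import *
red('1.2')"
```

```text
1.2 t 19.3 Tz -0.09405480159898971 T [ 0.0367  0.1426 -0.0941] F [ 0.0337 -0.6445  4.3682] gap 0.33338253999974493 q6 -0.7890374646430182 xyz [ 0.6311 -0.0371  0.1451] red 0 None
```

>>> {"api": "arm_command", "payload": {"series": [[[0, 0, 0, 0.1], [0, 0, 0, 0.1]]]}}

```text
t: 19.5
tcp_pos: [0.6312, -0.037, 0.1451]
tool_rot: [-0.126, 0.696, 0.126, 0.696]
force: [0.3, 0.2, 4.6]
finger_gap: 0.334
```

```bash
python3 -c "
from red import *
red('1.4')"
```

```text
1.4 t 19.55 Tz -0.01468438433633475 T [ 0.0573  0.1363 -0.0147] F [-1.0742 -0.2264  5.6468] gap 0.329172722677098 q6 -0.590174837615678 xyz [ 0.6312 -0.037   0.1451] red 0 None
```

>>> {"api": "arm_command", "payload": {"series": [[[0, 0, 0, 0.1], [0, 0, 0, 0.1]]]}}

```text
t: 19.75
tcp_pos: [0.6312, -0.037, 0.1451]
tool_rot: [-0.056, 0.705, 0.056, 0.705]
force: [-0.4, 0.9, 4.8]
finger_gap: 0.327
```

```bash
python3 -c "
from red import *
red('1.6')"
```

```text
1.6 t 19.8 Tz 0.15223382965635307 T [0.1094 0.1061 0.1522] F [-0.3129  0.1675  5.312 ] gap 0.33111385477610195 q6 -0.3913186063002568 xyz [ 0.6313 -0.037   0.1451] red 0 None
```

>>> {"api": "arm_command", "payload": {"series": [[[0, 0, 0, 0.1], [0, 0, 0, 0.1]]]}}

```text
t: 20.0
tcp_pos: [0.6313, -0.037, 0.1451]
tool_rot: [0.014, 0.707, -0.014, 0.707]
force: [-0.3, 1.2, 5.9]
finger_gap: 0.333
```

```bash
python3 -c "
from red import *
red('1.8')"
```

```text
1.8 t 20.05 Tz 0.1718204148435477 T [0.1453 0.0067 0.1718] F [-0.336   0.1809  4.125 ] gap 0.32833151325793736 q6 -0.1917381384949373 xyz [ 0.6313 -0.0371  0.1451] red 0 None
```

>>> {"api": "arm_command", "payload": {"series": [[[0, 0, 0, 0.1], [0, 0, 0, 0.1], [0, 0, 0, 0.1]]]}}

```text
t: 20.35
tcp_pos: [0.6314, -0.0371, 0.1451]
tool_rot: [0.12, 0.696, -0.12, 0.697]
force: [-0.4, 0.8, 4.6]
finger_gap: 0.328
```

```bash
python3 -c "
from red import *
red('2.1')"
```

```text
2.1 t 20.4 Tz 0.13745318647968394 T [0.119  0.0378 0.1375] F [-0.5625  1.0529  5.0336] gap 0.3309427741668566 q6 0.10794266589590044 xyz [ 0.6314 -0.0371  0.1451] red 0 None
```

>>> {"api": "arm_command", "payload": {"series": [[[0, 0, 0, 0.1], [0, 0, 0, 0.1], [0, 0, 0, 0.1]]]}}

```text
t: 20.7
tcp_pos: [0.6315, -0.0371, 0.1451]
tool_rot: [0.223, 0.671, -0.222, 0.672]
force: [0.4, 0.3, 4.9]
finger_gap: 0.334
```

```bash
python3 -c "
from red import *
red('2.4')"
```

```text
2.4 t 20.75 Tz 0.1747253519990301 T [ 0.1823 -0.0223  0.1747] F [0.0092 1.4582 5.0934] gap 0.32821202483312356 q6 0.40770366457564894 xyz [ 0.6315 -0.0371  0.1451] red 0 None
```

The torque has stayed at its slipping level (0.14–0.17 N m at rest) since about 1.6 rad, so the slip should be about 0.8 rad. I'll release and lift.

>>> {"api": "arm_command", "payload": {"series": [[[0, 0, 0, 0], [0, 0, 0, 0], [0, 0, 0, 0], [0, 0, 0, 0], [-20, 0, 0, 0], [-40, 0, 0, 0], [-40, 0, 0, 0], [0, 0, 0, 0]]], "jaw": 70}}

```text
t: 21.55
tcp_pos: [0.6348, -0.0382, 0.2513]
tool_rot: [0.224, 0.666, -0.223, 0.675]
force: [1.3, -0.5, -0.0]
finger_gap: 0.702
```

```bash
python3 -c "
from h import *
go([.48,.22,.25])"
```

```text
t 21.55 tcp [ 0.6348 -0.0382  0.2513] gap 0.7020635958696751 F [ 1.3477 -0.4931 -0.0005] T [-0.0357 -0.0227 -0.0257] q6 0.4073714845787652
axes [ 0.0127 -0.003  -0.9999  0.5995  0.8004  0.0052  0.8003 -0.5995  0.012 ]
shift mm [  -1.5038  113.849  -278.6259]
```

>>> {"api": "arm_command", "payload": {"series": [[[0, 14, -35, 0], [0, 14, -35, 0], [0, 14, -35, 0], [0, 14, -35, 0], [0, 14, -35, 0], [0, 14, -35, 0], [0, 14, -35, 0], [0, 14, -35, 0], [0, 0, 0, 0], [0, 0, 0, 0]]]}}

```text
t: 22.55
tcp_pos: [0.4737, 0.2208, 0.2445]
tool_rot: [0.223, 0.671, -0.223, 0.671]
force: [0.8, 0.7, -0.6]
finger_gap: 0.697
```

```bash
python3 - <<'E'
from h import *
im=snapshot("side"); t=snapshot("top")
c=cv2.resize(im[192:292,260:340],(480,600),interpolation=cv2.INTER_CUBIC)
d=cv2.resize(t[190:275,295:340],(318,600),interpolation=cv2.INTER_CUBIC)
cv2.imwrite("pics/s9c.png",np.hstack([c,d])[:,:,::-1])
go([.48,.22,.25])
t0=cv2.imread("pics/top0.png")[:,:,::-1].copy(); 
print("knob ctr top px crop", (proj("top",[.631,-.037,.1656])-[295,190]+.5)*7.06+[480,0])
bars("top",t)
E
```

```text
t 22.65 tcp [0.4748 0.2198 0.2446] gap 0.6987199784428494 F [ 0.4388 -0.5707 -0.1202] T [ 0.0236  0.0091 -0.0208] q6 0.8643924369112064
axes [ 0.0003 -0.0004 -1.      0.6005  0.7996 -0.0002  0.7996 -0.6005  0.0005]
shift mm [-5.383   3.296   4.0138]
knob ctr top px crop [618.8986 144.0951]
top bar px [231.9343 348.6274  55.0372   4.8444] ctr [0.3092 0.1753 0.01  ] len 0.13876460608062255 ang -2.0490990658333605
top bar px [320.     244.5     42.165    3.7262] ctr [ 0.5692 -0.0495  0.01  ] len 0.1095875138994994 ang -2.9589776297087598
```

View pics/s9c.png

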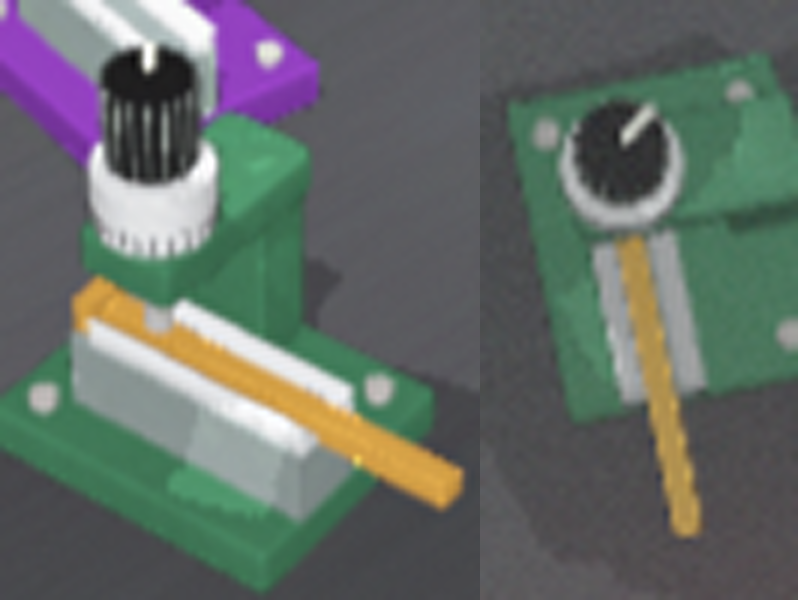

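The last picture shows the bar against the stop at (95,290) with the spindle foot down on it at (158,315). The knob's white line has turned from pointing left to pointing up-right ((622,145) to (655,108) in the top crop), about 2.25 rad clockwise. One quick numeric check for the red tick and the bystanders before handing in.

```bash
python3 - <<'E'
from h import *
t=snapshot("top"); t0=cv2.imread("pics/top0.png")[:,:,::-1]
for n,im in(("start",t0),("now",t)):
    c=im[195:225,298:332].astype(int); e=c[...,0]-np.maximum(c[...,1],c[...,2]); i=np.argsort(e.ravel())[-4:]
    print(n,[(k%34+298,k//34+195,e.ravel()[k]) for k in i])
d=np.abs(t.astype(int)-t0).max(2)
for n,(u,v) in {"steel":(239,280),"pinion":(434,317),"tray":(457,231),"bearing":(236,198)}.items(): print(n,(d[v-20:v+20,u-20:u+20]>60).sum())
print("knob axis px z.12",proj("top",[.631,-.037,.125]))
E
```

```text
start [(np.int64(308), np.int64(212), np.int64(26)), (np.int64(307), np.int64(213), np.int64(37)), (np.int64(306), np.int64(212), np.int64(44)), (np.int64(307), np.int64(212), np.int64(71))]
now [(np.int64(317), np.int64(223), np.int64(13)), (np.int64(315), np.int64(224), np.int64(19)), (np.int64(317), np.int64(224), np.int64(31)), (np.int64(316), np.int64(224), np.int64(31))]
steel 0
pinion 0
tray 0
bearing 0
knob axis px z.12 [314.3679 213.0743]
```

```bash
python3 -c "
from station import ticket
print(ticket.sign_off())"
```

```text
the job is handed in; nothing more can be done
None
```

The job is handed in, with no verdict reported. The far brass bar lies in the green gauge's channel against the stop, and the ratchet is clamped. The gripper is well clear.

- **Bar:** I laid it in and slid it home with about 9 N at the stop (limit 22 N), then let go. On the way it stuck about 10 mm short, because I was pressing down on it outside the mouth. Lifting the tool 2 mm freed it. The last picture shows no gap at the stop and the spindle foot down on the bar.
- **Knob:** My first grip was very close to the thimble, so I regripped 4 mm higher and turned 2.4 rad clockwise. The torque at rest rose from about -0.09 to +0.15 N m at around 1.4 to 1.6 rad and then stayed there. From that I estimate a slip of about 0.7 to 0.9 rad.
- **Not confirmed:** I could not see the slip directly. In the final view the thimble's red tick was hidden behind the knob, which fits that estimate. The white line shows the knob turned about 2.25 rad.
- **Bystanders:** the steel bar, pinion, tray and bearing showed no change between the first and last top pictures. I did not compare the fan, motor, grease jar or screwdriver.

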